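Lay a clock weight in its drawer cradle

TASK

Pull the drawer of the low wooden unit out to its stop. Then lay the standing brass clock weight on its side along the two blue bars of the turning rest on the bench and let go of it, lowering it gently rather than letting it topple or drop. Then take it again around its middle from above and lay it in the cradle in the drawer, its neck through the red notched end, leaving the drawer fully out and everything else on the bench where it is.

Things in the scene. Friction and masses are not known exactly. Their poses are not given: they have to be found in the camera images.
- brass: Brass clock weight, the thing to handle, standing upright at the start, about 0.4 to 0.7 kg: a plain cylinder 48 mm in diameter and 100 mm long, with a shoulder and a thin neck (16 mm, ending in a 20 mm knob) on top, 132 mm in all. Origin: centre of its flat foot; its own z axis runs along it from foot to neck. Round, so its yaw means nothing.
- brass_mid (a point): Point on the brass weight's axis in the middle of its cylinder, 50 mm from the foot; axes as brass.
- brass_neck (a point): Point on the brass weight's axis at the very end of its neck, 132 mm from the foot; axes as brass.
- rest: The turning rest fixed to the bench: a wooden board 130 x 64 x 10 mm (long side along x) with two parallel blue felt bars, 100 mm long along x, 6 mm wide, inner faces 28 mm apart, outer faces 40 mm apart, tops 32 mm above the bench, open at both ends. Origin: centre of its underside, z up.
- rest_axis (a point): Where the middle of the weight (point brass_mid) lies when it rests on the bars: over the rest's centre, 51.5 mm above the bench. x along the bars, z up. The neck may point either way; within 30 mm of the middle lengthwise is good.
- cradle_base (a point): The cradle fixed in the drawer, moving with it: two blue felt bars 100 mm long along y, 6 mm wide, outer faces 40 mm apart, tops 22 mm above the drawer's floor, between two end plates 110 mm apart, 42 mm wide and 56 mm high. The plate at -y (pale wood) is closed; at +y two red posts leave a 24 mm notch for the neck. The point: its centre, on the drawer's floor.
- cradle_axis (a point): Where the middle of the weight (point brass_mid) lies when seated: midway between the end plates, 41.5 mm above the drawer's floor. y along the bars towards the notched end, x away from the drawer's front, z up. Drawer walls: front 67 mm away, sides 86 mm (-y) and 112 mm (+y), rising 15 mm above this point; with the drawer out the cabinet's face is 92 mm away.
- cab_drawer0 (a joint): The drawer's slide, in m: 0 shut, grows as it is pulled, 0.166 at its stop. It moves along the unit's own -x axis (towards the robot). The unit is a low dark wooden cabinet 240 x 240 x 100 mm with one drawer.
- cab_drawer0_handle (a point): Middle of the drawer's brass bar handle (moves with the drawer): a horizontal bar 11 mm thick and 120 mm long along y, 35 mm in front of the drawer's face, 38 mm below the cabinet's top. -x is the way the drawer pulls out, z up.
- steel: Steel clock weight of the same shape and size as the brass one, standing upright; leave it alone. Origin: centre of its foot.
- jar: Closed glass jar, 72 mm in diameter, 95 mm tall; leave alone. Origin: centre of its underside.
- tin: Flat round steel tin, 68 mm in diameter, 30 mm tall; leave alone. Origin: centre of its underside.
- loupe: Black loupe, 42 mm in diameter, 34 mm tall; leave alone. Origin: centre of its underside.
- blower: Rubber blower bulb with its nozzle up, 64 mm in diameter, 105 mm tall; leave alone. Origin: centre of its underside.
- driver: Screwdriver lying on the bench, 130 mm long along its x, handle to -x; leave alone. Origin: about its middle, on the bench.

How it is judged:
On the way, in this order (a step that is already met when the one before it is completed fails the run):
1. the drawer is pulled out to its stop (value of joint cab_drawer0 above 0.152 m), for 0.2 s.
2. the brass weight lies on its side on the bars of the turning rest, released and still (x of brass_mid in the frame of rest_axis between -0.03 and 0.03 m and y of brass_mid in the frame of rest_axis between -0.006 and 0.006 m and z of brass_mid in the frame of rest_axis between -0.006 and 0.006 m and angle between the z axis of brass and the x axis of rest_axis, either way round below 0.12 rad and contact force between brass and the fingers below 0.2 N and linear speed of brass below 0.03 m/s and angular speed of brass below 0.4 rad/s), for 0.2 s.
At the end, for the whole second after the job is handed in: The brass weight lies still on the bars of the drawer's cradle: the middle of its cylinder within 9 mm lengthwise and 6 mm sideways and in height of the seated place, its axis within 0.12 rad of the cradle's, its neck at the notched end, and the drawer is out to within 14 mm of its stop (x of brass_mid in the frame of cradle_axis between -0.006 and 0.006 m and y of brass_mid in the frame of cradle_axis between -0.009 and 0.009 m and z of brass_mid in the frame of cradle_axis between -0.006 and 0.006 m and angle between the z axis of brass and the y axis of cradle_axis, either way round below 0.12 rad and y of brass_neck in the frame of cradle_axis above 0.05 m and value of joint cab_drawer0 above 0.152 m and linear speed of brass below 0.03 m/s and angular speed of brass below 0.4 rad/s); the robot touches nothing.
It fails at once if the steel weight, jar, tin, loupe, blower or screwdriver is moved more than 30 mm (distance of any of steel, jar, tin, loupe, blower, driver from where it was at the start of the episode above 0.03 m).
It fails at once if the brass weight topples or is dropped (turning faster than 6 rad/s or moving faster than 0.7 m/s with no finger on it) (angular speed of brass above 6 rad/s or (linear speed of brass above 0.7 m/s and contact force between brass and the fingers below 0.1 N)).
It also fails if it takes over 72 s, if anything falls off the work surface, if the arm or the gripper's body presses on something with over 40 N, if the wrist force passes 120 N, or if a joint passes its speed limit or range.

ROBOT

A 6-joint arm with a two-finger parallel gripper is mounted at the origin on the work surface. World frame = base frame: x ahead of the robot, y to its left, z up, the work surface at z = 0. Lengths are in m, angles in rad, forces in N, time in s.
With the tool pointing down it reaches from about 0.3 to 0.775 m from the base axis. Payload 14.6 kg.
Tool frame: the origin (TCP) lies midway between the tips of the shut fingers; the grasp point (between the pads) lies 19 mm behind it; z points along the fingers, y is the line along which they close (so a half turn about z gives the same grasp; the last joint's range is limited). The gripper opens to 94 mm and grips with 3 to 60 N. Pads are 16 mm wide; open, the fingers measure 119 mm over their backs; the gripper's body (75 mm by 177 mm) begins 78 mm behind the grasp point.
Start: joints at [-1.402, 0.3, 1.521, -0, 1.321, -0.067], TCP at [0.128, -0.535, 0.205] pointing down, gripper open.
Joint ranges: [-3.03, 3.03], [-0.79, 2.21], [0.23, 2.52], [-1.04, 4.18], [0, 3.07], [-2.55, 2.55]. Speed limits (rad/s): [2.22, 2.22, 2.57, 3.14, 3.14, 3.14].

INTERFACE

Orientations are given as [roll, pitch, yaw] about the fixed x, y, z axes, in that order (R = Rz(yaw) Ry(pitch) Rx(roll)).
In Python, from station import telemetry, optics, ctrl gives the robot as it stands.
- The arm moves only by the tool carry_out, never from a script. Its argument "plan" is a list that holds one entry, the list of rows, each a list of 7 numbers: the shift along the tool's x, y, z in mm, then the turn, a rotation vector about the tool's x, y, z in rad, then the finger opening in mm, from 0 to 94. A call has 1 to 20 rows; each row shifts and turns the commanded pose from where the row before left it, along the tool's axes as they then stand; what a row does not reach is not made up. A row lasts 1/12 s, in which the tool goes at most 41.7 mm and 7.16 degrees, less where a joint would pass 70% of its speed; a pose out of reach is approached as far as the arm can. A call with a gripper value outside its range is refused whole. The fingers move at their own pace and stop on an object; "squeeze" is the grip in N (left out, the last holds). Time passes only in rows, so rows that do not move let the fingers close. It gives the time, the measured TCP pose, the force, the opening and the grip force at its end, in the units of the state.
- telemetry.get_obs(): the state, without advancing time (a new reading comes with each control period).
- optics.camera(name): name is "scene" or "side" or "wrist"; returns a dict with "pixels" (400x640x3 uint8, red, green, blue), "intrinsics" (3x3 intrinsics, pixels), "origin" and "rotation" of the camera in the world. Camera axes: x right, y down, z forward; pixel columns grow to the right and rows downward; lengths in m; the calibration is good to about 2 mm. A picture is of the moment at which its call begins. There is no depth.
- ctrl.hand_in(): hands the job in; it is judged then, once.
The state is a dict: "time_s": time; "qpos": joint angles; "joint_vel": joint speeds; "tau": joint torques, N m; "ee_pos": TCP position; "eef_rot": TCP orientation; "force": force on the tool from outside, world axes, zero at the start; "moment": the same for the moment, N m; "grip_width": finger opening in m; "grip_force": force on a finger pad.
Only numpy, scipy, OpenCV 4.12 (cv2) and the standard library are available. Lean on these libraries where they do the work, as an engineer would, in place of code of your own. Each camera call takes 0.05 s, during which the arm holds its last target. There are 200 camera calls.

## Working session

There is one attempt and no reset: what is moved stays moved. The work goes in short steps, Python scripts to look and compute and a tool call to move; the robot and the scene stay as the last step left them, time stands still between calls to the robot, and variables do not carry over. Pictures are saved under pics/ and viewed, at most 10 in all, crops included, and the job is handed in when it is done.

Besides the shell and the picture viewer there is one more tool, called after "Request:" as name(argument=value, ...) on one line, values as JSON. carry_out: Moves the arm, as the interface text tells. Its arguments: {"type":"object","properties":{"plan":{"type":"array","items":{"type":"array","items":{"type":"array","items":{"type":"number"}}}},"squeeze":{"type":"number"}},"required":["plan"]}

```bash
mkdir -p pics; cat > h.py <<'E'
import numpy as np,cv2
from station import telemetry,optics,ctrl
from scipy.spatial.transform import Rotation as R
def snap(n,f=None):
    c=optics.camera(n)
    if f: cv2.imwrite('pics/'+f,c['pixels'][:,:,::-1])
    return c
def ray(c,u,v,z):
    K=np.array(c['intrinsics']);d=np.array(c['rotation'])@np.linalg.inv(K)@[u,v,1];o=np.array(c['origin'])
    return o+d*(z-o[2])/d[2]
def proj(c,p):
    q=np.array(c['intrinsics'])@(np.array(c['rotation']).T@(np.array(p)-c['origin']));return q[:2]/q[2]
E
python3 - <<'E'
from h import *
import pickle
print(telemetry.get_obs())
cs={n:snap(n,n+'0.png') for n in('scene','side')}
pickle.dump(cs,open('c0.pkl','wb'))
for n in cs: print(n,cs[n]['origin'],cs[n]['rotation'],cs[n]['intrinsics'])
E
```

```text
{'time_s': 0.0, 'qpos': array([-1.40159074e+00,  3.00483963e-01,  1.52156600e+00,  6.54074795e-06,
        1.32073995e+00, -6.66073460e-02]), 'joint_vel': array([ 0.00131072, -0.00081808,  0.00168449, -0.00018823, -0.00061612,
        0.00014787]), 'tau': array([-3.75242062e-04, -5.31805801e+01, -3.52741671e+01,  7.08246650e-02,
        2.43152253e-02, -5.69279723e-05]), 'ee_pos': array([ 0.12844813, -0.53451536,  0.20488567]), 'eef_rot': array([-3.14039848e+00, -8.60083204e-05,  2.35811259e-01]), 'force': array([-0.1007486 , -0.25566308, -0.48196793]), 'moment': array([-0.03318123,  0.0054999 , -0.01925469]), 'grip_force': 0.0, 'grip_width': 0.0944458644727132}
scene [ 1.59662722 -0.02101854  0.7823354 ] [-2.13411351 -0.0197961   1.59117463] [[438.73058349   0.         320.07146624]
 [  0.         438.73058349 201.6474196 ]
 [  0.           0.           1.        ]]
side [0.35637137 1.07195081 0.88637868] [-2.1973024  -0.01436329 -2.95066442] [[417.15309459   0.         324.42184138]
 [  0.         417.15309459 193.71632616]
 [  0.           0.           1.        ]]
```

View pics/scene0.png

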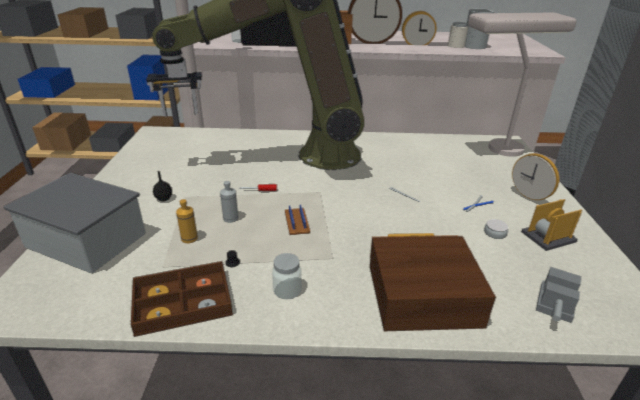

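View pics/side0.png

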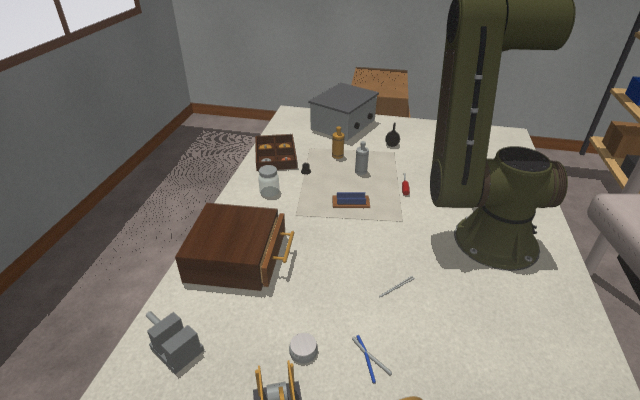

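```bash
python3 - <<'E'
s=open('h.py').read()
s=s.replace("    if f:","    c['rotation']=R.from_euler('xyz',c['rotation']).as_matrix()\n    if f:")
s+='''
def tri(c1,p1,c2,p2):
    A=[];b=[]
    for c,(u,v) in((c1,p1),(c2,p2)):
        d=np.array(c['rotation'])@np.linalg.inv(c['intrinsics'])@[u,v,1];d/=np.linalg.norm(d);P=np.eye(3)-np.outer(d,d)
        A.append(P);b.append(P@c['origin'])
    return np.linalg.lstsq(np.vstack(A),np.hstack(b),rcond=None)[0]
def blobs(c,lo,hi,box=None,amin=15):
    h=cv2.cvtColor(c['pixels'],cv2.COLOR_RGB2HSV);m=cv2.inRange(h,lo,hi)
    if box: k=np.zeros_like(m);k[box[1]:box[3],box[0]:box[2]]=1;m=m*k
    n,l,st,ce=cv2.connectedComponentsWithStats(m)
    return [(st[i].tolist(),ce[i].round(1).tolist(),cv2.minAreaRect(np.argwhere(l==i)[:,::-1].astype(np.float32))) for i in range(1,n) if st[i][4]>=amin]
'''
open('h.py','w').write(s)
E
python3 - <<'E'
from h import *
import pickle
cs=pickle.load(open('c0.pkl','rb'))
for c in cs.values(): c['rotation']=R.from_euler('xyz',c['rotation']).as_matrix()
a,b=cs['scene'],cs['side']
A=blobs(a,(10,90,60),(30,255,255),(170,190,205,250));B=blobs(b,(10,90,60),(30,255,255),(325,120,350,165));print(A);print(B)
print('brass tri',tri(a,A[0][1],b,B[0][1]))
def foot(c,st): # column centre, bottom edge
    return ray(c,st[0]+st[2]/2-.5,st[1]+st[3]-.5,0),ray(c,st[0]+st[2]/2-.5,st[1],.132)
print(foot(a,A[0][0]),foot(b,B[0][0]))
A=blobs(a,(100,60,30),(130,255,255),(280,195,320,245));B=blobs(b,(100,60,30),(130,255,255),(325,185,375,215))
print(A);print(B)
for x in A: print('bar scene',ray(a,*x[1],.03), )
for x in B: print('bar side',ray(b,*x[1],.03))
for p in[(371,238),(472,236),(487,290),(386,298)]:print('cab sc',ray(a,*p,.1))
for p in[(208,205),(278,210),(263,281),(182,256)]:print('cab si',ray(b,*p,.1))
print('handle',ray(b,291,247,.062),tri(a,(411,235),b,(291,247)))
print('steel',tri(a,(229,205),b,(362,160)), 'jar',tri(a,(287,277),b,(269,183)),'tin',ray(b,303,340,.03),'driver',ray(a,262,188,0),'loupe',ray(a,232,252,.034))
E
```

```text
[([176, 199, 21, 44, 611], [186.2, 222.6], ((185.76145935058594, 220.62843322753906), (43.90618133544922, 16.62009620666504), 80.13418579101562))]
[([332, 126, 12, 33, 304], [337.6, 143.3], ((337.5, 142.0), (32.0, 11.0), 90.0))]
brass tri [ 0.5765396  -0.41040027  0.05608047]
(array([ 0.59808513, -0.41247688,  0.        ]), array([ 0.57216262, -0.40075137,  0.132     ])) (array([ 0.57057239, -0.3864027 ,  0.        ]), array([ 0.57986726, -0.41581056,  0.132     ]))
[([289, 206, 5, 23, 46], [291.2, 216.5], ((291.3846130371094, 216.92308044433594), (22.35723876953125, 2.3533935546875), 78.69007110595703)), ([300, 206, 6, 22, 46], [302.4, 216.9], ((302.33843994140625, 216.40768432617188), (21.3125057220459, 2.368056297302246), 74.74488067626953))]
[([337, 193, 29, 11, 282], [350.8, 197.7], ((351.0, 198.0), (28.0, 10.0), 0.0))]
bar scene [ 0.49426211 -0.1164344   0.03      ]
bar scene [ 0.49473586 -0.08232138  0.03      ]
bar side [ 0.47507954 -0.08822796  0.03      ]
cab sc [0.685138   0.10562208 0.1       ]
cab sc [0.66402319 0.37195695 0.1       ]
cab sc [0.86605635 0.35044866 0.1       ]
cab sc [0.90014789 0.12144984 0.1       ]
cab si [0.89091612 0.13615878 0.1       ]
cab si [0.67362845 0.11548957 0.1       ]
cab si [0.63066118 0.39848968 0.1       ]
cab si [0.86691431 0.35795369 0.1       ]
handle [0.60509731 0.22652681 0.062     ] [0.60716988 0.22497876 0.0579495 ]
steel [ 0.46495104 -0.31114605  0.04877468] jar [ 0.77376712 -0.10529507  0.03756004] tin [0.50665059 0.49569507 0.03      ] driver [ 0.27882519 -0.23542397  0.        ] loupe [ 0.67699639 -0.26165306  0.034     ]
```

Request:
carry_out(plan=[[[29,-29,-3,0,0,0,94],[29,-29,-3,0,0,0,94],[29,-29,-3,0,0,0,94],[29,-29,-3,0,0,0,94],[29,-29,-3,0,0,0,94],[29,-29,-3,0,0,0,94],[29,-29,-3,0,0,0,94],[29,-29,-3,0,0,0,94],[29,-29,-3,0,0,0,94],[29,-29,-3,0,0,0,94],[29,-29,-3,0,0,0,94],[29,-29,-3,0,0,0,94],[29,-29,-3,0,0,0,94],[29,-29,-3,0,0,0,94],[29,-29,-3,0,0,0,94],[29,-29,-3,0,0,0,94],[29,-29,-3,0,0,0,94],[29,-29,-3,0,0,0,94],[29,-29,-3,0,0,0,94],[29,-29,-3,0,0,0,94]]])

```text
time_s: 1.77
ee_pos: [0.5575, 0.1668, 0.2652]
eef_rot: [3.142, 0.001, 0.236]
force: [0.7, -0.2, 0.1]
grip_width: 0.0941
grip_force: 0.0
```

Request:
carry_out(plan=[[[0,0,0,0,0,-0.12,60],[0,0,0,0,0,-0.12,40],[0,0,0,0,0,-0.12,36],[0,0,0,0,0,-0.12,36],[0,0,0,0,0,-0.12,36],[0,0,0,0,0,-0.12,36],[0,0,0,0,0,-0.12,36],[0,0,0,0,0,-0.12,36],[0,0,0,0,0,-0.12,36],[0,0,0,0,0,-0.12,36],[0,0,0,0,0,-0.12,36],[0,0,0,0,0,-0.12,36],[0,0,0,0,0,0,36]]])

```text
time_s: 2.85
ee_pos: [0.5568, 0.1647, 0.2651]
eef_rot: [-3.141, 0.0, 1.682]
force: [0.0, -0.1, -0.7]
grip_width: 0.0363
grip_force: 0.0
```

```bash
python3 - <<'E'
from h import *
o=telemetry.get_obs();print(o['time_s'],o['ee_pos'],o['eef_rot'],o['qpos'],o['grip_width'])
c=snap('wrist','w1.png');print(c['origin'],c['rotation'],c['intrinsics'][0])
E
```

```text
2.85 [0.55682242 0.16465199 0.26508853] [-3.14087423e+00  7.69216809e-05  1.68161797e+00] [2.24430219e-01 3.33113307e-01 1.33991997e+00 5.04431821e-06
 1.46928190e+00 1.13608092e-01] 0.03625350359587526
[0.54706227 0.25024105 0.44426917] [[ 9.93900385e-01  1.05799769e-01  3.11196582e-02]
 [ 1.10277740e-01 -9.51124529e-01 -2.88445748e-01]
 [-9.18823237e-04  2.90118145e-01 -9.56990396e-01]] [301.29902752   0.         318.07593888]
```

View pics/w1.png

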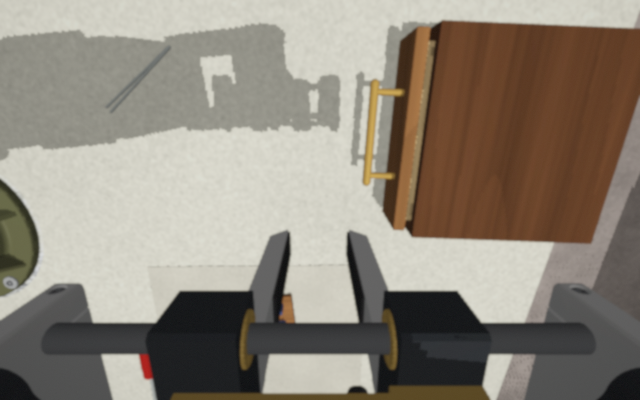

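```bash
python3 - <<'E'
from h import *
c=snap('wrist')
B=blobs(c,(12,120,100),(30,255,255),(355,75,382,190));print(B)
p,q=ray(c,374.5,82,.062),ray(c,367.5,184,.062);print(p,q,(p+q)/2,np.arctan2(-(p-q)[0],(p-q)[1]))
for a in [(443,22),(414,236),(591,242)]: print(ray(c,*a,.1))
s=snap('side');B=blobs(s,(12,120,100),(30,255,255),(262,225,300,275));print(B)
m=(p+q)/2
for z in(.055,.062,.07):print(z,proj(s,ray(c,*((374.5+367.5)/2,133),z)))
E
```

```text
[([364, 80, 18, 104, 705], [370.7, 131.7], ((372.5, 131.5), (103.0, 17.0), 90.0))]
[0.6111947 0.2849157 0.062    ] [0.62163361 0.16052945 0.062     ] [0.61641415 0.22272258 0.062     ] 0.0837272157086584
[0.66507164 0.34492953 0.1       ]
[0.68166962 0.10953616 0.1       ]
[0.9030208  0.12425161 0.1       ]
[([262, 225, 18, 44, 221], [270.1, 247.4], ((270.5, 246.50001525878906), (5.0596442222595215, 46.16926193237305), 18.434947967529297)), ([273, 231, 21, 32, 152], [285.2, 246.9], ((283.1231689453125, 245.07757568359375), (13.319998741149902, 32.0), 16.26020622253418))]
0.055 [287.03668517 247.88830615]
0.062 [287.32596368 246.26406038]
0.07 [287.65933248 244.39225574]
```

Request:
carry_out(plan=[[[0,0,0,0,0,0.036,30],[27,30,0,0,0,0,30],[27,30,0,0,0,0,30],[0,0,30,0,0,0,30],[0,0,30,0,0,0,30],[0,0,30,0,0,0,30],[0,0,30,0,0,0,30],[0,0,25,0,0,0,30],[0,0,20,0,0,0,30],[0,0,20,0,0,0,30],[0,0,18,0,0,0,30],[0,0,15,0,0,0,30],[0,0,0,0,0,0,30],[0,0,0,0,0,0,0],[0,0,0,0,0,0,0],[0,0,0,0,0,0,0],[0,0,0,0,0,0,0]]], squeeze=20)

```text
time_s: 4.42
ee_pos: [0.6137, 0.2229, 0.0488]
eef_rot: [3.139, -0.0, 1.639]
force: [-0.3, -0.1, 3.6]
grip_width: 0.01
grip_force: 20.0
```

Request:
carry_out(plan=[[[0,-6,0,0,0,0,0],[0,-12,0,0,0,0,0],[0,-14,0,0,0,0,0],[0,-14,0,0,0,0,0],[0,-14,0,0,0,0,0],[0,-14,0,0,0,0,0],[0,-14,0,0,0,0,0],[0,-14,0,0,0,0,0],[0,-14,0,0,0,0,0],[0,-14,0,0,0,0,0],[0,-12,0,0,0,0,0],[0,-10,0,0,0,0,0],[0,-8,0,0,0,0,0],[0,-6,0,0,0,0,0],[0,-3,0,0,0,0,0],[0,0,0,0,0,0,0],[0,0,0,0,0,0,0],[0,0,0,0,0,0,0]]])

```text
time_s: 5.92
ee_pos: [0.4498, 0.2111, 0.0489]
eef_rot: [3.128, -0.001, 1.639]
force: [40.5, -3.1, -21.7]
grip_width: 0.022
grip_force: 20.0
```

Request:
carry_out(plan=[[[0,3,0,0,0,0,22],[0,0,0,0,0,0,32],[0,0,0,0,0,0,32],[0,0,0,0,0,0,32],[0,0,-10,0,0,0,32],[0,0,-20,0,0,0,32],[0,0,-30,0,0,0,32],[0,0,-30,0,0,0,32],[0,0,-30,0,0,0,32],[0,0,-35,0,0,0,50],[0,0,-35,0,0,0,60],[-30,-20,-35,0,0,0,80],[-40,0,0,0,0,0,80],[-40,0,0,0,0,0,80],[-10,0,0,0,0,0,80],[0,0,0,0,0,0,80]]])

```text
time_s: 7.25
ee_pos: [0.4386, 0.0937, 0.2672]
eef_rot: [3.141, 0.0, 1.637]
force: [0.6, -0.3, 0.2]
grip_width: 0.0753
grip_force: 0.0
```

```bash
python3 - <<'E'
from h import *
o=telemetry.get_obs();print(o['time_s'],o['ee_pos'],o['eef_rot'],o['qpos'],o['force'])
c=snap('wrist','w2.png');print(c['origin'],c['rotation'].tolist())
E
```

```text
7.25 [0.43859288 0.09366026 0.2672471 ] [3.14088321e+00 4.29575293e-05 1.63660187e+00] [ 1.28740550e-01  2.46426037e-02  1.69632532e+00 -8.84971156e-05
  1.41991939e+00  6.29482670e-02] [ 0.61734488 -0.29664272  0.19259601]
[0.43237846 0.17956642 0.44645165] [[0.9978555024372064, 0.06246354138873843, 0.019562777230436458], [0.0654525394044211, -0.9549512029004976, -0.2894549449645066], [0.0006011167133142953, 0.29011464298802675, -0.9569917097773768]]
```

View pics/w2.png

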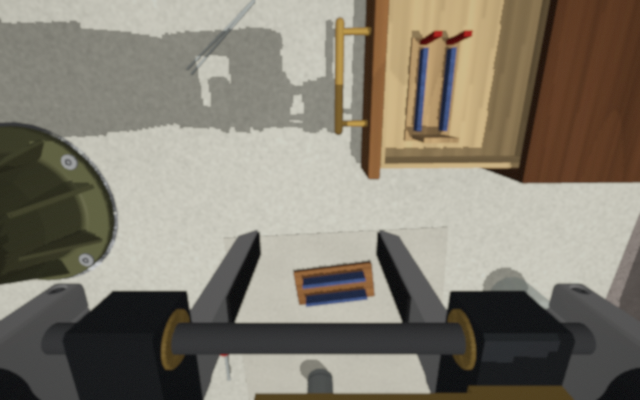

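```bash
python3 - <<'E'
from h import *
c=snap('wrist');s=snap('side','s2.png');a=snap('scene','a2.png')
lo,hi=(100,80,40),(130,255,255)
W=blobs(c,lo,hi,(400,20,480,150));Rr=blobs(c,lo,hi,(280,255,390,310));S=blobs(s,lo,hi,(200,190,300,290),8);A=blobs(a,lo,hi,(340,200,500,330),8)
for n,X in(('W',W),('R',Rr),('S',S),('A',A)):
    for x in X: print(n,x)
for z in(.03,.04,.05):
    for x in W: print(z,ray(c,*x[1],z))
m=[ray(c,*x[1],.032) for x in Rr];print('rest',m,np.mean(m,0))
for x in Rr:
    bp=cv2.boxPoints(x[2]);l=bp[np.argsort(bp[:,0])];u,v=l[:2].mean(0),l[2:].mean(0);p,q=ray(c,*u,.032),ray(c,*v,.032);print(p,q,np.arctan2(*(q-p)[1::-1]),np.linalg.norm(p-q))
for x in W:
    bp=cv2.boxPoints(x[2]);l=bp[np.argsort(-bp[:,1])];u,v=l[:2].mean(0),l[2:].mean(0)
    for z in (.03,.045): p,q=ray(c,*u,z),ray(c,*v,z);print(p,q,np.arctan2(-(q-p)[0],(q-p)[1]),np.linalg.norm(p-q))
print('handle',ray(c,340,75,.062))
E
```

```text
W ([415, 50, 12, 82, 444], [420.4, 90.3], ((420.4655456542969, 90.41380310058594), (5.647092819213867, 81.46762084960938), 4.763641834259033))
W ([440, 50, 15, 81, 542], [447.0, 89.5], ((447.1033020019531, 90.01080322265625), (7.0660176277160645, 81.02169799804688), 5.964487075805664))
R ([303, 274, 61, 15, 498], [333.0, 280.5], ((332.7515869140625, 280.4298095703125), (8.419594764709473, 60.64491653442383), 83.1572265625))
R ([307, 291, 59, 15, 506], [335.8, 298.3], ((335.68682861328125, 298.2861328125), (8.749641418457031, 58.53471755981445), 83.41805267333984))
S ([295, 238, 5, 19, 29], [296.7, 246.2], ((296.5294189453125, 246.8823699951172), (1.4552135467529297, 18.432706832885742), 14.03624439239502))
A ([475, 201, 18, 5, 40], [483.4, 203.1], ((483.5160217285156, 203.0880126953125), (2.1466257572174072, 17.44133186340332), 79.69515228271484))
A ([464, 206, 7, 4, 12], [466.4, 207.7], ((467.0000305175781, 207.5000457763672), (1.7888542413711548, 6.708203315734863), 63.43495178222656))
A ([386, 230, 32, 4, 114], [400.6, 231.4], ((401.5, 231.5), (3.0, 31.0), 90.0))
0.03 [0.56416106 
[... 369 characters left out ...]
601973 -0.08710861  0.032     ] [ 0.51909893 -0.06800889  0.032     ] 0.20238924244543732 0.09501861044472262
[ 0.43403272 -0.1189303   0.032     ] [ 0.52570062 -0.10036544  0.032     ] 0.1998202807122623 0.09352891423725199
[0.56822872 0.15833679 0.03      ] [0.56059105 0.25792517 0.03      ] 0.07654260453335889 0.09988082363987337
[0.56333375 0.15914906 0.045     ] [0.55597131 0.25514862 0.045     ] 0.07654260453335779 0.09628147158236745
[0.60289503 0.16157679 0.03      ] [0.59500737 0.26033254 0.03      ] 0.07970120228919496 0.09907024752684807
[0.5967508 0.1622723 0.045    ] [0.58914739 0.25746924 0.045     ] 0.07970120228919429 0.09550010576911601
handle [0.4560617 0.2184791 0.062    ]
```

Request:
carry_out(plan=[[[-38,6,-2.4,0,0,0,94],[-38,6,-2.4,0,0,0,94],[-38,6,-2.4,0,0,0,94],[-38,6,-2.4,0,0,0,94],[-38,6,-2.4,0,0,0,94],[-38,6,-2.4,0,0,0,94],[-38,6,-2.4,0,0,0,94],[-38,6,-2.4,0,0,0,94],[-38,6,-2.4,0,0,0,94],[-38,6,-2.4,0,0,0,94],[-38,6,-2.4,0,0,0,94],[-38,6,-2.4,0,0,0,94],[-38,6,-2.4,0,0,0,94],[-38,6,-2.4,0,0,0,94],[0,0,0,0,0,0.113,94],[0,0,0,0,0,0.113,94],[0,0,0,0,0,0.113,94],[0,0,0,0,0,0.113,94],[0,0,0,0,0,0.113,94],[0,0,0,0,0,0.113,94]]])

```text
time_s: 9.12
ee_pos: [0.5606, -0.428, 0.2994]
eef_rot: [-3.141, -0.0, 0.958]
force: [-0.2, 0.2, 0.4]
grip_width: 0.0942
grip_force: 0.0
```

```bash
python3 - <<'E'
from h import *
o=telemetry.get_obs();print(o['time_s'],o['ee_pos'],o['eef_rot'],o['qpos'])
c=snap('wrist','w3.png')
A=blobs(c,(10,90,60),(30,255,255));print(A)
for x in A: print(ray(c,*x[1],.1))
E
```

```text
9.1167 [ 0.56059991 -0.42799329  0.29940573] [-3.14056797e+00 -2.39600952e-04  9.57990140e-01] [-7.04029210e-01  6.46038991e-01  8.11074406e-01  1.46220786e-04
  1.68552150e+00 -9.12064831e-02]
[([88, 0, 80, 58, 1484], [127.9, 24.9], ((129.9354248046875, 14.574268341064453), (52.03497314453125, 70.63763427734375), 41.00908660888672)), ([354, 0, 210, 106, 8799], [454.4, 35.0], ((458.5, 52.5), (105.0, 209.0), 90.0)), ([303, 133, 37, 42, 1158], [320.8, 153.6], ((320.75, 153.75), (38.890872955322266, 36.76955032348633), 45.0)), ([123, 309, 34, 61, 953], [136.0, 339.8], ((138.3573760986328, 338.974853515625), (28.50079345703125, 62.38893127441406), 10.007980346679688)), ([480, 309, 34, 61, 960], [500.1, 339.7], ((497.7178039550781, 338.76318359375), (62.905189514160156, 28.003307342529297), 78.9964599609375)), ([295, 386, 309, 14, 2599], [481.6, 394.4], ((449.0, 392.5), (13.0, 308.0), 90.0))]
[ 0.48507383 -0.1632039   0.1       ]
[ 0.77898409 -0.38250832  0.1       ]
[ 0.57904556 -0.40544953  0.1       ]
[ 0.18373575 -0.47639547  0.1       ]
[ 0.64013896 -0.79666718  0.1       ]
[ 0.56829853 -0.87938592  0.1       ]
```

View pics/w3.png

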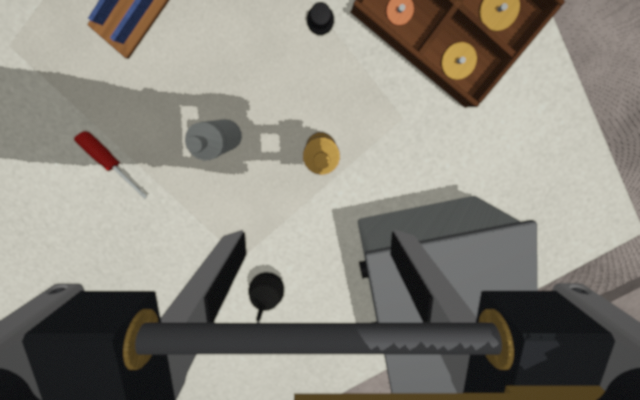

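Request:
carry_out(plan=[[[0,0,0,0,-0.112,0,94],[0,0,0,0,-0.112,0,94],[0,0,0,0,-0.112,0,94],[0,0,0,0,-0.112,0,94],[0,0,0,0,-0.112,0,94],[0,0,0,0,-0.112,0,94],[0,0,0,0,-0.113,0,94],[32,0,0,0,0,0,94],[32,0,0,0,0,0,94],[32,0,0,0,0,0,94],[32,0,0,0,0,0,94],[32,0,0,0,0,0,94],[32,0,0,0,0,0,94],[0,0,0,0,0,0,94]]])

```text
time_s: 10.33
ee_pos: [0.6385, -0.3127, 0.158]
eef_rot: [-3.128, 0.787, 0.978]
force: [-0.4, 0.7, -1.0]
grip_width: 0.0937
grip_force: 0.0
```

```bash
python3 - <<'E'
from h import *
o=telemetry.get_obs();print(o['time_s'],o['ee_pos'],o['eef_rot'],o['qpos'])
Rt=R.from_euler('xyz',o['eef_rot']).as_matrix();print(Rt)
g=np.array([.578,-.406,.055]);print('tool-frame shift of TCP mm',1000*(Rt.T@(g-o['ee_pos']))+[0,0,19])
c=snap('wrist','w4.png')
print(proj(c,[.578,-.406,.132]),proj(c,[.578,-.406,0]))
A=blobs(c,(10,90,60),(30,255,255),(230,0,420,260));print(A)
E
```

```text
10.3333 [ 0.63850598 -0.31272709  0.15798888] [-3.12832157  0.78659193  0.97831829] [-0.2531282   0.90813924  0.87213305 -0.7290607   1.66681828  0.38862801]
[[ 0.39438979  0.82424006 -0.40630656]
 [ 0.58588644 -0.56616295 -0.57982462]
 [-0.7079504  -0.00937259 -0.70619996]]
tool-frame shift of TCP mm [ -5.59925318   3.90147934 170.39665076]
[322.36241469 255.80990623] [322.65350911 150.99334534]
[([396, 0, 24, 43, 650], [409.6, 18.8], ((407.5, 21.0), (42.0, 23.0), 90.0)), ([302, 142, 44, 116, 3746], [323.2, 194.5], ((323.5, 199.5), (43.0, 115.0), -0.0))]
```

View pics/w4.png

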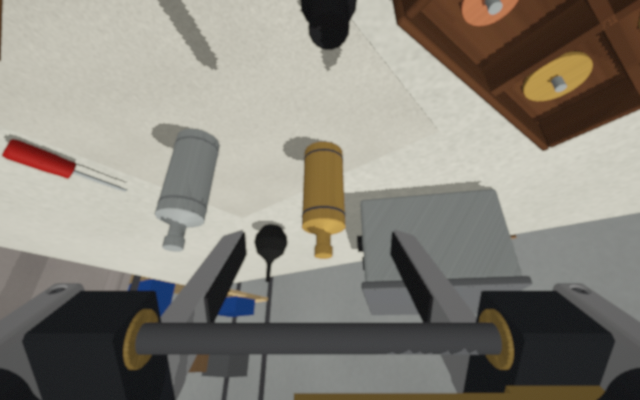

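Request:
carry_out(plan=[[[-5,4,20,0,0,0,94],[0,0,25,0,0,0,94],[0,0,25,0,0,0,94],[0,0,25,0,0,0,94],[0,0,25,0,0,0,94],[0,0,20,0,0,0,94],[0,0,15,0,0,0,94],[0,0,10,0,0,0,94],[0,0,5,0,0,0,94],[0,0,0,0,0,0,94]]])

```text
time_s: 11.22
ee_pos: [0.5693, -0.4221, 0.0477]
eef_rot: [-3.141, 0.785, 0.962]
force: [0.5, -0.0, -0.2]
grip_width: 0.094
grip_force: 0.0
```

```bash
python3 - <<'E'
from h import *
o=telemetry.get_obs();print(o['time_s'],o['ee_pos'],o['eef_rot'],o['qpos'],o['force'])
Rt=R.from_euler('xyz',o['eef_rot']).as_matrix()
g=np.array([.578,-.406,.055]);print('shift',1000*(Rt.T@(g-o['ee_pos']))+[0,0,19], 'closing axis z',Rt[2,1])
E
```

```text
11.2167 [ 0.56934823 -0.42214781  0.04765253] [-3.14117932  0.78511322  0.96197827] [-0.4227594   0.94153342  1.08007381 -0.78599754  1.37953064  0.44856692] [ 0.48066647 -0.01201996 -0.16340085]
shift [ 7.67506417 -2.14510647  0.94225956] closing axis z -0.0002923541016988662
```

Request:
carry_out(plan=[[[8,-2,1,0,0,0,94],[0,0,0,0,0,0,70],[0,0,0,0,0,0,55],[0,0,0,0,0,0,40],[0,0,0,0,0,0,40],[0,0,0,0,0,0,40],[0,0,0,0,0,0,40],[0,0,0,0,0,0,40],[0,0,0,0,0,0,40]]], squeeze=40)

```text
time_s: 11.97
ee_pos: [0.571, -0.4168, 0.0416]
eef_rot: [3.14, 0.785, 0.961]
force: [2.3, -0.7, 0.7]
grip_width: 0.0473
grip_force: 40.0
```

Request:
carry_out(plan=[[[-5,0,-5,0,0,0,40],[-14,0,-14,0,0,0,40],[-20,0,-20,0,0,0,40],[-20,0,-20,0,0,0,40],[-20,0,-20,0,0,0,40],[-20,0,-20,0,0,0,40],[-18,0,-18,0,0,0,40],[-8,0,-8,0,0,0,40],[0,0,0,0,0.06,0,40],[0,0,0,0,0.1,0,40],[0,0,0,0,0.11,0,40],[0,0,0,0,0.11,0,40],[0,0,0,0,0.11,0,40],[0,0,0,0,0.11,0,40],[0,0,0,0,0.11,0,40],[0,0,0,0,0.075,0,40],[0,0,0,0,0,0,40]]])

```text
time_s: 13.38
ee_pos: [0.5687, -0.4186, 0.217]
eef_rot: [-3.14, -0.003, 0.958]
force: [-0.6, -1.0, -6.7]
grip_width: 0.0475
grip_force: 40.0
```

Request:
carry_out(plan=[[[12,-13,0,0,0,0,40],[22,-25,0,0,0,0,40],[22,-25,0,0,0,0,40],[22,-25,0,0,0,0,40],[22,-25,0,0,0,0,40],[22,-25,0,0,0,0,40],[22,-25,0,0,0,0,40],[22,-25,0,0,0,0,40],[22,-25,0,0,0,0,40],[22,-25,0,0,0,0,40],[12,-16,0,0,0,0,40],[0,0,0,0,0,0.08,40],[0,0,0,0,0,0.11,40],[0,0,0,0,0,0.11,40],[0,0,0,0,0,0.11,40],[0,0,0,0,0,0.11,40],[0,0,0,0,0,0.11,40],[0,0,0,0,0,0.11,40],[0,0,0,0,0,0.02,40],[0,0,0,0,0,0,40]]])

```text
time_s: 15.05
ee_pos: [0.489, -0.0889, 0.2175]
eef_rot: [3.14, 0.002, 0.204]
force: [-0.3, 0.6, -5.7]
grip_width: 0.0473
grip_force: 40.0
```

Request:
carry_out(plan=[[[0,0,0,0,0.06,0,40],[0,0,0,0,0.1,0,40],[0,0,0,0,0.1,0,40],[0,0,0,0,0.1,0,40],[0,0,0,0,0.1,0,40],[0,0,0,0,0.1,0,40],[0,0,0,0,0.1,0,40],[0,0,0,0,0.075,0,40],[0,0,0,0,0.05,0,40],[0,0,0,0,0,0,40],[0,0,0,0,0,0,40]]])

```text
time_s: 15.97
ee_pos: [0.4889, -0.0892, 0.2176]
eef_rot: [3.139, -0.782, 0.205]
force: [-0.1, 0.2, -5.4]
grip_width: 0.0473
grip_force: 40.0
```

```bash
python3 - <<'E'
from h import *
o=telemetry.get_obs();print(o['time_s'],o['ee_pos'],o['eef_rot'],o['qpos'],o['force'],o['moment'])
Rt=R.from_euler('xyz',o['eef_rot']).as_matrix();print(Rt)
g=np.array([.476,-.094,.0515]);print('shift',1000*(Rt.T@(g-o['ee_pos']))+[0,0,19])
c=snap('wrist');s=snap('side','s5.png')
for n,k in(('w',c),('s',s)): print(n,blobs(k,(10,90,60),(30,255,255),None if n=='w' else(300,80,400,230)))
im=np.vstack([c['pixels'][:,100:560],cv2.resize(s['pixels'][90:230,280:420],(460,460))])[:,:,::-1]
cv2.imwrite('pics/m5.png',cv2.resize(im,(320,598)))
E
```

```text
15.9667 [ 0.48890307 -0.08917746  0.21761836] [ 3.13942192 -0.78220224  0.20530059] [-0.51128839 -0.14018005  2.1614106   0.84835444  0.66229438  0.28804216] [-0.09947116  0.15029387 -5.38425536] [-0.1249647   1.00838575 -0.02908808]
[[ 0.69446622  0.20236307  0.69048233]
 [ 0.14461177 -0.97930936  0.14156489]
 [ 0.70484332  0.00153984 -0.70936135]]
shift [-126.74556077    1.85585952  127.2459021 ]
w [([40, 0, 600, 114, 22664], [232.5, 50.3], ((340.7147216796875, 70.51500701904297), (593.6278686523438, 112.94168853759766), 5.787242889404297)), ([443, 76, 171, 90, 5807], [521.6, 125.7], ((527.996337890625, 118.96771240234375), (81.27552795410156, 162.69964599609375), 83.60103607177734)), ([0, 102, 216, 174, 19048], [104.4, 184.7], ((105.84934997558594, 190.85635375976562), (209.595947265625, 168.6114501953125), 5.762632846832275)), ([285, 163, 68, 25, 949], [318.7, 173.2], ((318.5, 175.0), (24.0, 67.0), 90.0)), ([532, 166, 13, 3, 15], [538.3, 167.3], ((538.03076171875, 167.2461700439453), (0.9922778010368347, 12.155404090881348), 82.87498474121094)), ([487, 169, 34, 5, 37], [504.3, 17
[... 761 characters left out ...]
96484375, 44.99999237060547), -0.0))]
s [([351, 80, 49, 31, 723], [380.2, 89.7], ((374.9999694824219, 94.99999237060547), (47.99999237060547, 29.999996185302734), 0.0)), ([369, 115, 9, 12, 32], [373.8, 119.4], ((372.8077087402344, 121.03845977783203), (11.374736785888672, 7.452413558959961), 78.69007110595703)), ([338, 140, 25, 15, 243], [347.1, 145.7], ((350.0, 147.0), (14.0, 24.0), 90.0)), ([358, 145, 21, 10, 104], [368.8, 149.4], ((367.8144226074219, 149.5824432373047), (8.22430419921875, 21.525339126586914), 66.03751373291016)), ([333, 196, 37, 12, 178], [350.3, 203.8], ((351.0, 201.5), (11.0, 36.0), 90.0)), ([300, 218, 36, 12, 326], [317.3, 224.8], ((317.5, 223.5), (11.0, 35.0), 90.0))]
```

View pics/m5.png

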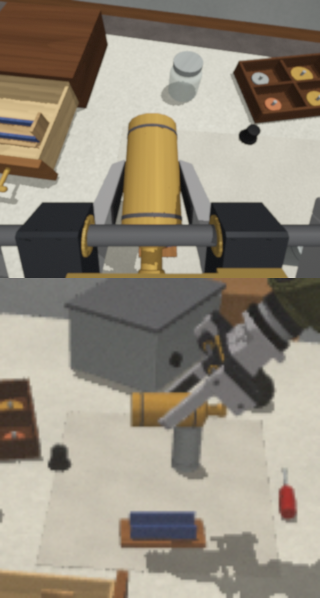

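Request:
carry_out(plan=[[[-7,1,7,0,0,0,40],[-13,1,13,0,0,0,40],[-16,0,16,0,0,0,40],[-16,0,16,0,0,0,40],[-16,0,16,0,0,0,40],[-16,0,16,0,0,0,40],[-14,0,14,0,0,0,40],[-9,0,9,0,0,0,40],[-5,0,5,0,0,0,40],[0,0,0,0,0,0,40],[0,0,0,0,0,0,40]]])

```text
time_s: 16.98
ee_pos: [0.4903, -0.091, 0.0598]
eef_rot: [3.141, -0.784, 0.203]
force: [0.0, 0.5, -6.5]
grip_width: 0.0474
grip_force: 40.0
```

```bash
python3 - <<'E'
from h import *
o=telemetry.get_obs();print(o['time_s'],o['ee_pos'],o['eef_rot'],o['qpos'],o['force'],o['moment'])
Rt=R.from_euler('xyz',o['eef_rot']).as_matrix()
g=np.array([.476,-.094,.0515]);print('shift',1000*(Rt.T@(g-o['ee_pos']))+[0,0,19])
s=snap('side');a=snap('scene');c=snap('wrist')
im=np.hstack([cv2.resize(s['pixels'][140:220,300:400],(400,320)),cv2.resize(a['pixels'][180:260,250:350],(400,320))])[:,:,::-1]
cv2.imwrite('pics/m6.png',im)
E
```

```text
16.9833 [ 0.49025078 -0.09103926  0.05975273] [ 3.14136381 -0.78445622  0.20347413] [-0.51550447  0.22236696  2.2804705   1.58138193  0.48377819 -0.56651924] [ 0.03996953  0.4633867  -6.50828151] [-0.19796309  1.05462393 -0.03780937]
shift [-16.13174674   0.02097573  14.5587639 ]
```

View pics/m6.png

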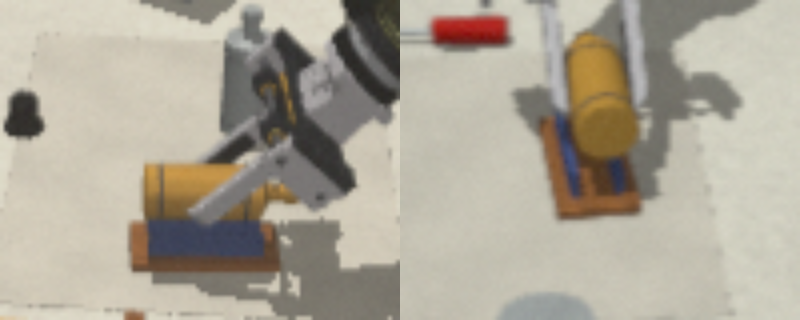

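```bash
python3 - <<'E'
from h import *
a=snap('scene');s=snap('side');c=snap('wrist')
o=telemetry.get_obs();Rt=R.from_euler('xyz',o['eef_rot']).as_matrix();G=o['ee_pos']-.019*Rt[:,2];A=np.array([.979,.202,0])
print('G',G)
A_=blobs(a,(10,90,60),(30,255,255),(285,180,325,225));print(A_)
print('pred foot,mid',proj(a,G+.055*A),proj(a,G))
print('bars',blobs(a,(100,60,30),(130,255,255),(280,195,320,245)))
for sg in(1,-1):
    n=np.array([-.202,.979,0])*.017*sg
    for t in(.05,0,-.05): print(sg,t,proj(a,np.array([.476,-.094,.032])+n+t*A))
E
```

```text
G [ 0.47680195 -0.09401859  0.07370363]
[([292, 188, 18, 37, 479], [299.3, 206.0], ((300.5, 206.0), (36.0, 17.0), 90.0)), ([285, 209, 6, 16, 51], [287.5, 217.0], ((287.44232177734375, 216.71153259277344), (15.297059059143066, 3.3339743614196777), 78.69007110595703))]
pred foot,mid [301.50333293 211.4390287 ] [298.82970987 201.49288871]
bars [([289, 208, 5, 21, 42], [291.4, 217.6], ((291.688232421875, 217.84706115722656), (20.391464233398438, 2.4947001934051514), 77.47119140625)), ([303, 220, 3, 8, 18], [304.0, 223.4], ((304.0, 223.5), (7.0, 2.0), 90.0))]
1 0.05 [306.95269089 221.53584381]
1 0 [304.40124551 212.35635845]
1 -0.05 [302.00167895 203.7232965 ]
-1 0.05 [295.65795138 222.54438127]
-1 0 [293.44383599 213.29573255]
-1 -0.05 [291.36204997 204.59984087]
```

```bash
python3 - <<'E'
from h import *
c=snap('wrist');a=snap('scene')
im=cv2.cvtColor(cv2.imread('pics/w2.png'),cv2.COLOR_BGR2RGB)
k=dict(pixels=im,intrinsics=c['intrinsics'],origin=np.array([0.43237846,0.17956642,0.44645165]),rotation=np.array([[0.9978555024372064, 0.06246354138873843, 0.019562777230436458], [0.0654525394044211, -0.9549512029004976, -0.2894549449645066], [0.0006011167133142953, 0.29011464298802675, -0.9569917097773768]]))
h=cv2.cvtColor(im,cv2.COLOR_RGB2HSV)
m=((h[...,1]>70))[255:312,285:385].astype(np.uint8)
cnt=max(cv2.findContours(m,0,2)[0],key=cv2.contourArea)
bp=cv2.boxPoints(cv2.minAreaRect(cnt))+[285,255];print('board box',bp.tolist())
# tops of bars: per-bar blue bright; profile down column 335
print([(v,h[v,335].tolist()) for v in range(262,308,2)])
n=np.array([-.199,.98,0])
for ctr in([.476,-.094],[.4772,-.1]):
    C=np.array([*ctr,0])
    print(ctr,'near edge z0/z.01',proj(k,C+.032*n),proj(k,C+.032*n+[0,0,.01]),'far .01',proj(k,C-.032*n+[0,0,.01]),'bar tops in/out',[proj(k,C+t*n+[0,0,.032]).round(1).tolist() for t in(.02,.014,-.014,-.02)])
a0=cv2.cvtColor(cv2.imread('pics/scene0.png'),cv2.COLOR_BGR2HSV)
print([(u,a0[215,u].tolist()) for u in range(283,312)])
for ctr in([.476,-.094],[.4772,-.1]):
    C=np.array([*ctr,0]);print([proj(a,C+t*n+[0,0,.032]+np.array([.98,.199,0])*.012).round(1).tolist() for t in(.02,.014,-.014,-.02)])
E
```

```text
board box [[293.30770111083984, 270.46153831481934], [370.47692108154297, 260.81538581848145], [375.01538848876953, 297.1230773925781], [297.8461685180664, 306.76922607421875]]
[(262, [24, 20, 191]), (264, [21, 28, 156]), (266, [13, 109, 98]), (268, [14, 149, 140]), (270, [14, 151, 142]), (272, [13, 146, 101]), (274, [171, 54, 66]), (276, [113, 118, 65]), (278, [111, 124, 64]), (280, [112, 129, 77]), (282, [111, 123, 120]), (284, [127, 57, 121]), (286, [12, 122, 140]), (288, [14, 149, 137]), (290, [13, 151, 98]), (292, [172, 58, 66]), (294, [111, 122, 65]), (296, [111, 131, 64]), (298, [111, 133, 67]), (300, [111, 126, 109]), (302, [112, 75, 143]), (304, [30, 7, 176]), (306, [26, 18, 196])]
[0.476, -0.094] near edge z0/z.01 [330.81070607 260.87631635] [331.06388409 263.89922739] far .01 [335.7060283  297.57570888] bar tops in/out [[332.6, 277.7], [333.1, 281.1], [335.2, 296.3], [335.6, 299.5]]
[0.4772, -0.1] near edge z0/z.01 [331.25092636 264.15351039] [331.51178825 267.22953734] far .01 [336.12166422 300.66899857] bar tops in/out [[333.0, 281.1], [333.5, 284.4], [335.6, 299.6], [336.0, 302.8]]
[(283, [24, 22, 187]), (284, [21, 31, 175]), (285, [16, 64, 147]), (286, [13, 142, 135]), (287, [13, 148, 134]), (288, [14, 158, 129]), (289, [5, 91, 107]), (290, [116, 94, 95]), (291, [112, 123, 116]), (292, [117, 78, 101]), (293, [9, 99, 103]), (294, [14, 161, 125]), (295, [14, 155, 133]), (296, [14, 158, 129]), (297, [14, 161, 127]), (298, [14, 151, 130]), (299, [14, 156, 126]), (300, [6, 90, 105]), (301, [117, 85, 93]), (302, [112, 124, 111]), (303, [120, 75, 109]), (304, [4, 74, 107]), (305, [13, 100, 132]), (306, [19, 38, 160]), (307, [21, 23, 190]), (308, [30, 20, 190]), (309, [26, 22, 189]), (310, [25, 26, 189]), (311, [24, 22, 189])]
[[306.0, 214.4], [304.0, 214.6], [294.9, 215.4], [293.0, 215.5]]
[[304.0, 214.6], [302.0, 214.8], [292.9, 215.5], [291.0, 215.7]]
```

Request:
carry_out(plan=[[[-2,3,2,0,0,0,40],[-3,3.5,3,0,0,0,40],[-3,0,3,0,0,0,40],[-3,0,3,0,0,0,40],[-2,0,2,0,0,0,40],[-1,0,1,0,0,0,40],[-0.7,0,0.7,0,0,0,40],[-0.5,0,0.5,0,0,0,40],[0,0,0,0,0,0,40],[0,0,0,0,0,0,40]]])

```text
time_s: 18.22
ee_pos: [0.4926, -0.0987, 0.0407]
eef_rot: [3.139, -0.791, 0.203]
force: [-21.8, -2.3, 34.0]
grip_width: 0.0474
grip_force: 40.0
```

Request:
carry_out(plan=[[[0.7,0,-0.7,0,0,0,40],[0.7,0,-0.7,0,0,0,40],[0,0,0,0,0,0,40],[0,0,0,0,0,0,40]]])

```text
time_s: 18.55
ee_pos: [0.492, -0.0986, 0.0411]
eef_rot: [3.14, -0.787, 0.202]
force: [-0.3, -6.1, 7.5]
grip_width: 0.0477
grip_force: 40.0
```

```bash
python3 - <<'E'
from h import *
o=telemetry.get_obs();print(o['time_s'],o['ee_pos'],o['eef_rot'],o['force'],o['moment'])
s=snap('side');a=snap('scene');c=snap('wrist')
im=np.hstack([cv2.resize(s['pixels'][150:220,305:395],(450,350)),cv2.resize(a['pixels'][180:250,265:335],(350,350))])[:,:,::-1]
cv2.imwrite('pics/m7.png',im)
E
```

```text
18.55 [ 0.49203987 -0.09857835  0.04108744] [ 3.13969944 -0.78724636  0.20200155] [-0.26071196 -6.10468749  7.50321594] [-0.57954684 -0.54409066 -0.6496211 ]
```

View pics/m7.png

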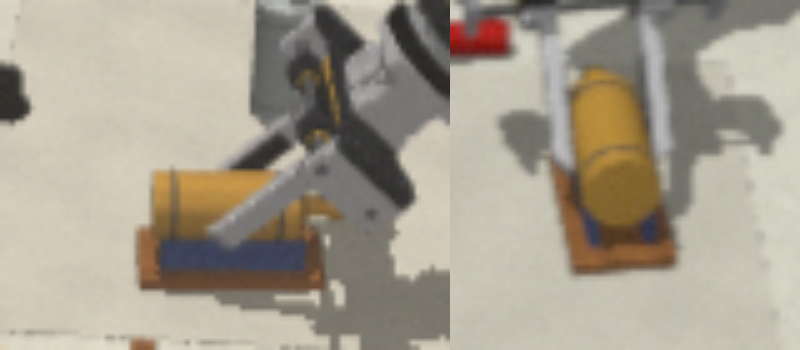

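Request:
carry_out(plan=[[[0,0,0,0,0,0,49],[0,0,0,0,0,0,51],[0,0,0,0,0,0,54],[0,0,0,0,0,0,60],[0,0,0,0,0,0,80],[0,0,0,0,0,0,80],[0,0,0,0,0,0,80],[0,0,0,0,0,0,80],[0,0,-10,0,0,0,80],[0,0,-25,0,0,0,80],[0,0,-30,0,0,0,80],[0,0,-30,0,0,0,80],[0,0,-30,0,0,0,80],[20,0,-20,0,0,0,80],[20,0,-20,0,0,0,80]]])

```text
time_s: 19.95
ee_pos: [0.4032, -0.1157, 0.186]
eef_rot: [3.142, -0.784, 0.199]
force: [1.3, 0.2, 0.1]
grip_width: 0.0804
grip_force: 0.0
```

```bash
python3 - <<'E'
from h import *
o=telemetry.get_obs();print(o['time_s'],o['ee_pos'],o['eef_rot'],o['qpos'],o['force'])
s=snap('side');a=snap('scene')
S=blobs(s,(10,90,60),(30,255,255),(310,160,400,215));A=blobs(a,(10,90,60),(30,255,255),(285,170,325,235));print(S,A)
im=np.hstack([cv2.resize(s['pixels'][150:220,305:395],(450,350)),cv2.resize(a['pixels'][180:250,265:335],(350,350))])[:,:,::-1]
cv2.imwrite('pics/m8.png',im)
E
```

```text
19.95 [ 0.40324983 -0.11566175  0.18603307] [ 3.14157188 -0.78368312  0.19927913] [-0.75635584 -0.25885424  2.33798902  0.94062219  0.79452074  0.01892195] [1.30695984 0.24844156 0.12236549]
[([333, 184, 41, 24, 610], [351.3, 194.4], ((353.0, 195.5), (23.0, 40.0), 90.0))] [([285, 193, 25, 42, 648], [296.3, 214.8], ((295.3145751953125, 213.69662475585938), (41.823875427246094, 20.23735809326172), 77.00537872314453))]
```

Request:
carry_out(plan=[[[0,0,-10,0,-0.112,0,80],[0,0,-10,0,-0.112,0,80],[0,0,0,0,-0.112,0,80],[0,0,0,0,-0.112,0,80],[0,0,0,0,-0.112,0,80],[0,0,0,0,-0.112,0,80],[0,0,0,0,-0.113,0,80],[28,-25,-10,0,0,0,80],[28,-25,-10,0,0,0,80],[28,-25,-10,0,0,0,80],[28,-25,-10,0,0,0,80],[28,-25,-10,0,0,0,80],[28,-25,-10,0,0,0,80],[28,-25,-10,0,0,0,80],[28,-25,0,0,0,0,80]]])

```text
time_s: 21.3
ee_pos: [0.5707, 0.1266, 0.2754]
eef_rot: [-3.138, -0.03, 0.208]
force: [-0.2, -0.9, 0.5]
grip_width: 0.0801
grip_force: 0.0
```

Request:
carry_out(plan=[[[0,0,0,0,0,-0.112,80],[0,0,0,0,0,-0.112,80],[0,0,0,0,0,-0.112,80],[0,0,0,0,0,-0.112,80],[0,0,0,0,0,-0.112,80],[0,0,0,0,0,-0.112,80],[0,0,0,0,0,-0.112,80],[0,0,0,0,0,-0.112,80],[0,0,0,0,0,-0.112,80],[0,0,0,0,0,-0.112,80],[0,0,0,0,0,-0.112,80],[0,0,0,0,0,-0.112,80],[0,0,0,0,0,-0.112,80],[0,0,0,0,0,0,80]]])

```text
time_s: 22.47
ee_pos: [0.5695, 0.1246, 0.2733]
eef_rot: [3.115, -0.007, 1.669]
force: [0.1, 0.2, 0.5]
grip_width: 0.0797
grip_force: 0.0
```

```bash
python3 - <<'E'
from h import *
import pickle
o=telemetry.get_obs();print(o['time_s'],o['ee_pos'],o['eef_rot'],o['qpos'],o['force'])
c=snap('wrist','w9.png');pickle.dump(c,open('c9.pkl','wb'));print(c['origin'])
lo,hi=(100,80,40),(130,255,255)
for z in(.03,.037,.045):
  for x in blobs(c,lo,hi,(200,0,440,230),60): print(z,x[0],x[1],ray(c,*x[1],z))
h=cv2.cvtColor(c['pixels'],cv2.COLOR_RGB2HSV)
red=cv2.inRange(h,(0,150,90),(8,255,255))|cv2.inRange(h,(172,150,90),(180,255,255))
n,l,st,ce=cv2.connectedComponentsWithStats(red)
for i in range(1,n):
    if st[i][4]>20: print('red',st[i],ce[i],ray(c,*ce[i],.07))
v=int(105);print([(u,h[v,u].tolist()) for u in range(270,380,2)])
E
```

```text
22.4667 [0.56946395 0.12459122 0.2733319 ] [ 3.11507139 -0.00708207  1.66858032] [0.14991955 0.31717199 1.3423154  0.0057262  1.45525243 0.05164568] [0.11482798 0.20972519 0.5217426 ]
[0.55607258 0.20853794 0.45306167]
0.03 [313, 71, 4, 77, 156] [314.4, 105.3] [0.56180062 0.21376198 0.03      ]
0.03 [337, 71, 7, 78, 248] [339.8, 108.5] [0.59629115 0.2129904  0.03      ]
0.037 [313, 71, 4, 77, 156] [314.4, 105.3] [0.56170584 0.21367554 0.037     ]
0.037 [337, 71, 7, 78, 248] [339.8, 108.5] [0.59562569 0.21291673 0.037     ]
0.045 [313, 71, 4, 77, 156] [314.4, 105.3] [0.56159753 0.21357675 0.045     ]
0.045 [337, 71, 7, 78, 248] [339.8, 108.5] [0.59486516 0.21283253 0.045     ]
red [313  56   7  10  60] [315.9   60.05] [0.558271   0.26374146 0.07      ]
red [339  57  10  10  69] [343.56521739  61.08695652] [0.5906328  0.26589968 0.07      ]
[(270, [19, 97, 150]), (272, [19, 100, 135]), (274, [19, 99, 103]), (276, [18, 103, 109]), (278, [19, 97, 139]), (280, [19, 97, 150]), (282, [19, 97, 153]), (284, [19, 96, 154]), (286, [19, 94, 168]), (288, [20, 85, 211]), (290, [20, 81, 220]), (292
[... 281 characters left out ...]
93]), (318, [16, 98, 138]), (320, [17, 108, 146]), (322, [17, 109, 143]), (324, [17, 112, 139]), (326, [17, 111, 133]), (328, [17, 114, 125]), (330, [17, 114, 128]), (332, [18, 111, 133]), (334, [18, 108, 168]), (336, [18, 103, 168]), (338, [123, 54, 108]), (340, [111, 120, 142]), (342, [120, 54, 142]), (344, [16, 84, 182]), (346, [18, 99, 190]), (348, [18, 99, 191]), (350, [19, 85, 213]), (352, [20, 81, 220]), (354, [21, 78, 220]), (356, [21, 77, 221]), (358, [21, 78, 221]), (360, [20, 80, 220]), (362, [20, 83, 218]), (364, [20, 84, 216]), (366, [20, 85, 214]), (368, [20, 83, 214]), (370, [20, 84, 213]), (372, [20, 84, 212]), (374, [20, 84, 209]), (376, [20, 85, 207]), (378, [20, 86, 207])]
```

View pics/w9.png

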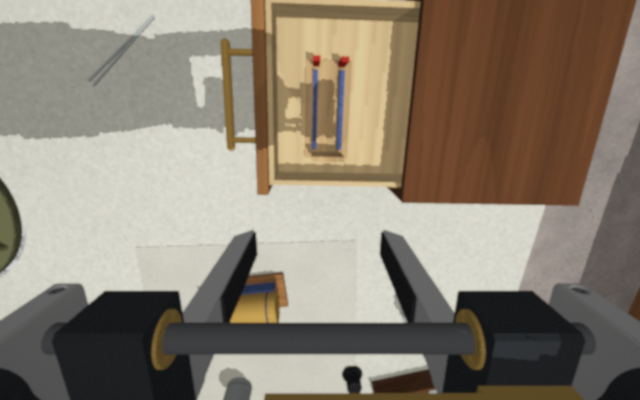

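Request:
carry_out(plan=[[[-36,-18,0,0,0,0,85],[-36,-18,0,0,0,0,85],[-36,-18,0,0,0,0,85],[-36,-18,12,0,0,0,85],[-36,-18,12,0,0,0,85],[-36,-18,12,0,0,0,85]]])

```text
time_s: 23.02
ee_pos: [0.482, -0.1007, 0.2338]
eef_rot: [3.113, -0.007, 1.658]
force: [1.0, -0.3, -0.1]
grip_width: 0.0848
grip_force: 0.0
```

Request:
carry_out(plan=[[[0,0,0,0,0,-0.1116,85],[0,0,0,0,0,-0.1116,85],[0,0,0,0,0,-0.1116,85],[0,0,0,0,0,-0.1116,85],[0,0,0,0,0,-0.1116,85],[0,0,0,0,0,-0.1116,85],[0,0,0,0,0,-0.1116,85],[0,0,0,0,0,-0.1116,85],[0,0,0,0,0,-0.1116,85],[0,0,0,0,0,-0.1116,85],[0,0,0,0,0,-0.1116,85],[0,0,0,0,0,-0.1116,85],[0,0,0,0,0,-0.1116,85],[0,0,0,0,0,-0.1116,85],[0,0,0,0,0,-0.1116,85],[0,0,0,0,0,0,85],[0,0,0,0,0,0,85]]])

```text
time_s: 24.43
ee_pos: [0.483, -0.0993, 0.2342]
eef_rot: [3.137, 0.029, -2.954]
force: [-1.1, 0.0, -0.5]
grip_width: 0.0852
grip_force: 0.0
```

```bash
python3 - <<'E'
from h import *
o=telemetry.get_obs();print(o['time_s'],o['ee_pos'],o['eef_rot'],o['qpos'],o['force'])
c=snap('wrist','w10.png')
g=np.array([.483,-.1005,.0515]);A=np.array([.979,.202,0])
Rt=R.from_euler('xyz',o['eef_rot']).as_matrix();print('shift',1000*(Rt.T@(g-o['ee_pos']))+[0,0,19])
for t in(-.05,0,.05,-.082): print(t,proj(c,g+t*A))
for x in blobs(c,(10,90,60),(30,255,255),(230,60,410,300),60):print(x)
h=cv2.cvtColor(c['pixels'],cv2.COLOR_RGB2HSV)
for v in(150,175): print(v,[(u,h[v,u].tolist()) for u in range(270,370,3)])
E
```

```text
24.4333 [ 0.48302358 -0.09933285  0.23423806] [ 3.13748236  0.02877429 -2.95354905] [-0.28635633  0.13467789  1.65431435  0.01730323  1.32891435 -2.04920117] [-1.09361731  0.04395947 -0.50411779]
shift [  5.49867669  -1.89292725 201.64923297]
-0.05 [314.83251377 133.2081026 ]
0 [315.61124878 174.63926756]
0.05 [316.32592367 212.66223161]
-0.082 [314.29640942 104.68565623]
([292, 105, 48, 114, 4601], [316.6, 162.7], ((315.5, 161.5), (113.0, 47.0), 90.0))
150 [(270, [24, 20, 195]), (273, [26, 20, 194]), (276, [26, 20, 193]), (279, [26, 19, 191]), (282, [24, 20, 193]), (285, [26, 19, 192]), (288, [24, 20, 194]), (291, [22, 25, 187]), (294, [14, 131, 146]), (297, [18, 154, 139]), (300, [20, 152, 154]), (303, [19, 153, 118]), (306, [19, 145, 102]), (309, [19, 141, 101]), (312, [19, 138, 102]), (315, [19, 139, 101]), (318, [19, 138, 102]), (321, [19, 149, 106]), (324, [19, 149, 108]), (327, [20, 157, 109]), (330, [19, 156, 106]), (333, [20, 159, 101]), (336, [17, 164, 92]), (339, [14, 102, 100]), (342, [23, 24, 130]), (345, [23, 24, 130]), (348, [25, 24, 129]), (351, [25, 24, 130]), (354, 
[... 191 characters left out ...]
92]), (279, [24, 20, 193]), (282, [26, 20, 192]), (285, [24, 20, 190]), (288, [26, 20, 190]), (291, [24, 20, 189]), (294, [15, 79, 155]), (297, [17, 151, 145]), (300, [20, 154, 156]), (303, [20, 156, 152]), (306, [20, 157, 117]), (309, [19, 160, 123]), (312, [20, 152, 164]), (315, [20, 151, 174]), (318, [20, 158, 134]), (321, [19, 159, 119]), (324, [19, 159, 117]), (327, [19, 156, 129]), (330, [20, 158, 139]), (333, [19, 158, 123]), (336, [16, 157, 94]), (339, [14, 97, 100]), (342, [25, 22, 148]), (345, [26, 19, 187]), (348, [26, 19, 186]), (351, [24, 20, 189]), (354, [24, 20, 188]), (357, [26, 20, 187]), (360, [26, 20, 190]), (363, [24, 20, 189]), (366, [26, 20, 188]), (369, [26, 19, 190])]
```

Request:
carry_out(plan=[[[0,-1,0,0.004,0.029,-0.014,85],[0,0,25,0,0,0,85],[0,0,30,0,0,0,80],[0,0,30,0,0,0,75],[0,0,30,0,0,0,72],[0,0,25,0,0,0,72],[0,0,20,0,0,0,72],[0,0,18,0,0,0,72],[0,0,12,0,0,0,72],[0,0,7,0,0,0,72],[0,0,3,0,0,0,72],[0,0,0,0,0,0,72]]])

```text
time_s: 25.48
ee_pos: [0.4833, -0.1006, 0.0345]
eef_rot: [-3.141, -0.0, -2.936]
force: [0.2, 0.9, 0.7]
grip_width: 0.0719
grip_force: 0.0
```

Request:
carry_out(plan=[[[0,0,0,0,0,0,60],[0,0,0,0,0,0,52],[0,0,0,0,0,0,40],[0,0,0,0,0,0,40],[0,0,0,0,0,0,40],[0,0,0,0,0,0,40],[0,0,0,0,0,0,40]]], squeeze=40)

```text
time_s: 26.07
ee_pos: [0.4835, -0.1006, 0.0351]
eef_rot: [-3.141, 0.001, -2.934]
force: [-0.9, 1.4, 6.4]
grip_width: 0.0472
grip_force: 40.0
```

Request:
carry_out(plan=[[[0,0,-5,0,0,0,40],[0,0,-15,0,0,0,40],[0,0,-25,0,0,0,40],[0,0,-30,0,0,0,40],[0,0,-30,0,0,0,40],[0,0,-30,0,0,0,40],[0,0,-30,0,0,0,40],[0,0,-20,0,0,0,40],[0,0,-10,0,0,0,40],[0,0,0,0,0,0,40]]])

```text
time_s: 26.9
ee_pos: [0.4836, -0.1006, 0.2311]
eef_rot: [-3.139, 0.002, -2.934]
force: [-0.2, -0.1, -5.7]
grip_width: 0.0468
grip_force: 40.0
```

Request:
carry_out(plan=[[[0,0,0,0,0,0.05,40],[0,0,0,0,0,0.1,40],[0,0,0,0,0,0.11,40],[0,0,0,0,0,0.11,40],[0,0,0,0,0,0.11,40],[0,0,0,0,0,0.11,40],[0,0,0,0,0,0.11,40],[0,0,0,0,0,0.11,40],[0,0,0,0,0,0.11,40],[0,0,0,0,0,0.11,40],[0,0,0,0,0,0.11,40],[0,0,0,0,0,0.11,40],[0,0,0,0,0,0.11,40],[0,0,0,0,0,0.11,40],[0,0,0,0,0,0.11,40],[0,0,0,0,0,0.09,40],[0,0,0,0,0,0.03,40],[0,0,0,0,0,0,40]]])

```text
time_s: 28.4
ee_pos: [0.4826, -0.1003, 0.2276]
eef_rot: [-3.139, -0.0, 1.648]
force: [0.4, -0.4, -6.5]
grip_width: 0.0474
grip_force: 40.0
```

Request:
carry_out(plan=[[[15,6,0,0,0,0,40],[30,12,0,0,0,0,40],[35,14,0,0,0,0,40],[35,14,0,0,0,0,40],[35,14,0,0,0,0,40],[35,14,0,0,0,0,40],[35,14,0,0,0,0,40],[35,13,0,0,0,0,40],[30,11,0,0,0,0,40],[18,7,0,0,0,0,40],[0,0,0,0,0,0,40],[0,0,0,0,0,0,40]]])

```text
time_s: 29.4
ee_pos: [0.5776, 0.2116, 0.2273]
eef_rot: [-3.139, 0.002, 1.652]
force: [-0.7, 0.2, -5.9]
grip_width: 0.0472
grip_force: 40.0
```

```bash
python3 - <<'E'
from h import *
import pickle
c9=pickle.load(open('c9.pkl','rb'))
# refine cradle from c9: bar line ends
m=cv2.inRange(cv2.cvtColor(c9['pixels'],cv2.COLOR_RGB2HSV),(100,50,40),(130,255,255))
for b in((308,60,322,160),(333,60,348,160)):
    p=np.argwhere(m[b[1]:b[3],b[0]:b[2]])[:,::-1]+[b[0],b[1]]
    vx,vy,x0,y0=cv2.fitLine(p.astype(np.float32),cv2.DIST_HUBER,0,.01,.01).ravel();v0,v1=p[:,1].min(),p[:,1].max()
    e=[ray(c9,x0+vx/vy*(v-y0),v,.037) for v in(v0-.5,v1+.5)];print(e,(e[0]+e[1])/2,np.linalg.norm(e[0]-e[1]),np.arctan2(-(e[0]-e[1])[0],(e[0]-e[1])[1]))
o=telemetry.get_obs();print(o['time_s'],o['ee_pos'],o['eef_rot'],o['qpos'],o['force'])
c=snap('wrist','w11.png');s=snap('side','s11.png')
G=o['ee_pos']-[0,0,.019];G[2]=o['ee_pos'][2]+.019
for x in blobs(c,(10,90,60),(30,255,255),(230,100,410,300),60):print(x[:2])
n=np.array([-.078,.997,0]);print([proj(c,G+t*n).round(1).tolist() for t in(.082,.05,0)])
m=cv2.inRange(cv2.cvtColor(c['pixels'],cv2.COLOR_RGB2HSV),(100,50,40),(130,255,255))
for x in blobs(c,(100,50,40),(130,255,255),(250,0,400,250),20):print('blue',x[:2])
for x in blobs(c,(0,150,60),(8,255,255),(250,0,400,250),20):print('red',x[:2],ray(c,*x[1],.07))
E
```

```text
[array([0.55868579, 0.25736052, 0.037     ]), array([0.56581831, 0.15709562, 0.037     ])] [0.56225205 0.20722807 0.037     ] 0.10051826742145129 0.07101704171879762
[array([0.59222691, 0.25954213, 0.037     ]), array([0.59949228, 0.16026853, 0.037     ])] [0.5958596  0.20990533 0.037     ] 0.09953910595590582 0.07305506104078695
29.4 [0.57759097 0.2116038  0.22725609] [-3.13888878e+00  1.75559023e-03  1.65233271e+00] [ 2.92143688e-01  4.34815181e-01  1.28763910e+00 -1.16437695e-03
  1.42214962e+00  2.10783857e-01] [-0.68265238  0.16679673 -5.88406037]
([230, 100, 133, 200, 19531], [301.9, 193.0])
([366, 100, 44, 183, 4597], [395.8, 187.4])
[[319.4, 115.1], [319.1, 176.2], [318.8, 258.8]]
blue ([335, 142, 2, 19, 24], [335.2, 150.0])
red ([335, 134, 6, 6, 22], [337.6, 137.0]) [0.59369773 0.26698227 0.07      ]
```

Request:
carry_out(plan=[[[-3,1,10,0,0,0.007,40],[0,0,20,0,0,0,40],[0,0,25,0,0,0,40],[0,0,25,0,0,0,40],[0,0,15,0,0,0,40],[0,0,10,0,0,0,40],[0,0,0,0,0,0,40],[0,0,0,0,0,0,40]]])

```text
time_s: 30.17
ee_pos: [0.5795, 0.2074, 0.1247]
eef_rot: [3.141, 0.001, 1.642]
force: [0.6, 0.5, -5.9]
grip_width: 0.0469
grip_force: 40.0
```

```bash
python3 - <<'E'
from h import *
o=telemetry.get_obs();print(o['time_s'],o['ee_pos'],o['eef_rot'],o['force'])
c=snap('wrist','w12.png')
G=o['ee_pos']+[0,0,.0165]
n=np.array([-.075,.997,0]);print('neck,shoulder,mid',[proj(c,G+t*n).round(1).tolist() for t in(.082,.05,0)])
h=cv2.cvtColor(c['pixels'],cv2.COLOR_RGB2HSV)
br=cv2.inRange(h,(12,125,50),(26,255,255));
for v in range(90,260,10):
    u=np.flatnonzero(br[v,270:370])+270;print(v,(u.min(),u.max(),len(u)) if len(u) else None,end=' ')
red=cv2.inRange(h,(0,140,50),(8,255,255))|cv2.inRange(h,(172,140,50),(180,255,255))
nn,l,st,ce=cv2.connectedComponentsWithStats(red)
for i in range(1,nn):
    if st[i][4]>12: print('\nred',st[i],ce[i],ray(c,*ce[i],.07))
C=np.array([.579,.2086,.0]);x=np.array([.997,.075,0])
for sg in(-1,1): print('pred post inner/outer top',[proj(c,C+.058*n+sg*t*x+[0,0,.071]).round(1).tolist() for t in(.012,.021)])
E
```

```text
30.1667 [0.57954468 0.20741225 0.12467628] [3.14110657e+00 9.42759517e-04 1.64176541e+00] [ 0.58308096  0.49509443 -5.92443505]
neck,shoulder,mid [[318.3, 114.9], [318.5, 175.1], [318.9, 256.7]]
90 None 100 None 110 None 120 (np.int64(301), np.int64(337), 37) 130 (np.int64(301), np.int64(336), 36) 140 (np.int64(290), np.int64(347), 33) 150 (np.int64(305), np.int64(333), 29) 160 (np.int64(304), np.int64(333), 30) 170 (np.int64(283), np.int64(353), 71) 180 (np.int64(276), np.int64(361), 86) 190 (np.int64(277), np.int64(360), 84) 200 (np.int64(281), np.int64(357), 77) 210 (np.int64(277), np.int64(359), 27) 220 (np.int64(278), np.int64(358), 81) 230 (np.int64(279), np.int64(358), 80) 240 (np.int64(278), np.int64(358), 81) 250 (np.int64(277), np.int64(359), 83) 
red [291 136  13  13 151] [297.10596026 142.21192053] [0.55879533 0.26598829 0.07      ]

red [335 136  12  13 133] [340.36090226 142.31578947] [0.5919322  0.26825155 0.07      ]
pred post inner/outer top [[302.1, 143.3], [290.3, 143.4]]
pred post inner/outer top [[333.4, 143.2], [345.2, 143.1]]
```

Request:
carry_out(plan=[[[1.5,0,8,0,0,0,40],[0,0,12,0,0,0,40],[0,0,15,0,0,0,40],[0,0,15,0,0,0,40],[0,0,12,0,0,0,40],[0,0,8,0,0,0,40],[0,0,5,0,0,0,40],[0,0,3,0,0,0,40],[0,0,0,0,0,0,40],[0,0,0,0,0,0,40]]])

```text
time_s: 31.05
ee_pos: [0.581, 0.209, 0.0482]
eef_rot: [3.137, 0.001, 1.642]
force: [1.6, -6.6, 8.5]
grip_width: 0.0476
grip_force: 40.0
```

Request:
carry_out(plan=[[[0,0,1,0,0,0,40],[0,0,1,0,0,0,40],[0,0,0,0,0,0,40],[0,0,0,0,0,0,40]]])

```text
time_s: 31.38
ee_pos: [0.582, 0.2092, 0.0479]
eef_rot: [3.134, 0.001, 1.642]
force: [1.3, -6.1, 20.4]
grip_width: 0.0473
grip_force: 40.0
```

```bash
python3 - <<'E'
from h import *
import pickle
c9=pickle.load(open('c9.pkl','rb'))
s=snap('side');a=snap('scene');c=snap('wrist')
def reds(im,b):
    h=cv2.cvtColor(im,cv2.COLOR_RGB2HSV);m=cv2.inRange(h,(0,140,50),(8,255,255))|cv2.inRange(h,(172,140,50),(180,255,255))
    k=np.zeros_like(m);k[b[1]:b[3],b[0]:b[2]]=1;n,l,st,ce=cv2.connectedComponentsWithStats(m*k);return [(st[i].tolist(),ce[i].round(1).tolist()) for i in range(1,n) if st[i][4]>5]
ld=lambda f:cv2.cvtColor(cv2.imread('pics/'+f),cv2.COLOR_BGR2RGB)
S=reds(ld('s2.png'),(220,190,320,300));A=reds(ld('a2.png'),(340,200,520,330));print('S',S,'A',A)
C=np.array([.5797,.209,0]);x=np.array([.997,.075,0]);n=np.array([-.075,.997,0])
for sg in(-1,1):
  for z in(.07,.08): print(sg,z,proj(s,C+.058*n+sg*.0165*x+[0,0,z]),proj(a,C+.058*n+sg*.0165*x+[0,0,z]))
for z in(.037,.045): print('bars',z,[proj(s,C+sg*.017*x+t*n+[0,0,z]).round(1).tolist() for sg in(-1,1) for t in(-.05,.05)])
print('S blue',blobs(dict(pixels=ld('s2.png')),(100,60,30),(130,255,255),(220,190,320,290),6))
# weight now, in side & scene
o=telemetry.get_obs();G=o['ee_pos']+[0,0,.0165]
for nm,k in(('side',s),('scene',a)): print(nm,[proj(k,G+t*n).round(1).tolist() for t in(.082,.05,0,-.05)])
print(blobs(s,(12,125,50),(26,255,255),(220,190,320,300),20),reds(s['pixels'],(220,190,320,300)))
E
```

```text
S [([291, 253, 4, 15, 47], [292.2, 260.1]), ([303, 254, 3, 15, 43], [304.0, 260.9])] A [([420, 219, 7, 18, 63], [422.8, 228.1])]
-1 0.07 [303.56066632 256.7959747 ] [422.61870591 221.34985795]
-1 0.08 [303.50617381 254.16756169] [423.12597526 218.4681838 ]
1 0.07 [291.76096049 255.6956203 ] [425.5875911  228.09249865]
1 0.08 [291.6463251 253.0680296] [426.11937313 225.17466235]
bars 0.037 [[309.5, 239.5], [304.4, 263.3], [298.3, 238.5], [292.5, 262.1]]
bars 0.045 [[309.5, 237.5], [304.3, 261.2], [298.3, 236.5], [292.4, 260.1]]
S blue [([295, 237, 5, 21, 35], [296.8, 246.3], ((296.6470947265625, 246.91177368164062), (1.697749137878418, 20.372989654541016), 14.03624439239502)), ([306, 238, 5, 22, 39], [307.9, 248.2], ((307.93170166015625, 248.48536682128906), (1.885762095451355, 21.371967315673828), 12.094757080078125))]
side [[295.4, 263.8], [297.4, 255.6], [300.3, 243.4], [303.0, 232.1]]
scene [[432.3, 226.6], [421.2, 226.8], [403.8, 227.1], [386.3, 227.4]]
[([221, 207, 10, 7, 21], [226.5, 209.7], ((226.00001525878906, 210.5), (5.335783958435059, 8.973817825317383), 75.96376037597656
[... 394 characters left out ...]
1797, 8.485281944274902), 81.8698959350586)), ([225, 242, 9, 9, 24], [229.7, 245.8], ((229.20590209960938, 245.82354736328125), (7.518604278564453, 7.276068687438965), 75.96376037597656)), ([246, 244, 8, 8, 20], [249.4, 247.6], ((249.4500274658203, 247.65000915527344), (5.0596442222595215, 8.538147926330566), 18.43494987487793)), ([249, 247, 15, 19, 90], [255.4, 256.0], ((256.4000244140625, 255.80003356933594), (11.62755298614502, 19.677398681640625), 63.43495178222656)), ([220, 248, 15, 8, 24], [226.1, 252.0], ((226.6470947265625, 251.9117889404297), (14.309601783752441, 5.3357834815979), 14.03624439239502))] [([290, 253, 4, 15, 50], [291.3, 259.3]), ([302, 255, 4, 14, 43], [303.2, 261.5])]
```

Request:
carry_out(plan=[[[0,-1,-1,0,0,0,40],[0,0,0,0,0,0,40],[0,0,0,0,0,0,49],[0,0,0,0,0,0,51],[0,0,0,0,0,0,54],[0,0,0,0,0,0,58],[0,0,0,0,0,0,64],[0,0,0,0,0,0,64],[0,0,0,0,0,0,64]]])

```text
time_s: 32.28
ee_pos: [0.5782, 0.2093, 0.0453]
eef_rot: [3.141, 0.001, 1.643]
force: [-0.1, -1.3, 0.5]
grip_width: 0.0636
grip_force: 0.0
```

Request:
carry_out(plan=[[[0,0,-5,0,0,0,64],[0,0,-15,0,0,0,64],[0,0,-25,0,0,0,64],[0,0,-30,0,0,0,64],[0,0,-30,0,0,0,64],[0,0,-35,0,0,0,64],[0,0,-40,0,0,0,64],[-30,0,-20,0,0,0,64],[-40,0,0,0,0,0,64],[-15,0,0,0,0,0,64],[0,0,0,0,0,0,64],[0,0,0,0,0,0,64]]])

```text
time_s: 33.28
ee_pos: [0.5843, 0.1243, 0.2459]
eef_rot: [3.141, 0.001, 1.641]
force: [1.0, -0.2, 0.6]
grip_width: 0.0639
grip_force: 0.0
```

```bash
python3 - <<'E'
from h import *
import pickle
o=telemetry.get_obs();print(o['time_s'],o['ee_pos'],o['eef_rot'],o['force'])
c=snap('wrist','w13.png');s=snap('side','s13.png')
h=cv2.cvtColor(c['pixels'],cv2.COLOR_RGB2HSV);x=np.array([.997,.075,0]);n=np.array([-.075,.997,0])
m=cv2.inRange(h,(0,140,50),(8,255,255))|cv2.inRange(h,(172,140,50),(180,255,255))
nn,l,st,ce=cv2.connectedComponentsWithStats(m)
P=[]
for i in range(1,nn):
    if st[i][4]>12 and st[i][1]<200: p=ray(c,*ce[i],.078);P.append(p);print('red',st[i],p)
C=np.mean(P[:2],0)-.058*n;C[2]=.0645;print('cradle axis est',C,'px',[proj(c,C+t*n).round(1).tolist() for t in(.082,.05,0,-.05)])
br=cv2.inRange(h,(12,125,60),(26,255,255));b=blobs(c,(12,125,60),(26,255,255),(280,20,370,230),200);print(b)
for v in range(40,220,10):
    u=np.flatnonzero(br[v,280:370])+280;print(v,(u.min(),u.max(),len(u)) if len(u) else None,end=' ')
c9=pickle.load(open('c9.pkl','rb'))
for nm,k in(('c9',c9),('now',c)):
    for q in blobs(k,(14,120,60),(26,255,255),(180,10,262,230),100): print(nm,q[:2],ray(k,*q[1],.062))
    hh=cv2.cvtColor(k['pixels'],cv2.COLOR_RGB2HSV)
for q in blobs(s,(12,120,50),(26,255,255),(280,220,320,290),50):print('side',q)
E
```

```text
33.2833 [0.58431303 0.12425134 0.24590731] [3.14090932e+00 6.99918617e-04 1.64098747e+00] [ 1.02045155 -0.16678227  0.62474349]
red [300  48   9   9  70] [0.55912978 0.26401433 0.078     ]
red [330  48   9   9  63] [0.5912181  0.26622438 0.078     ]
cradle axis est [0.57952394 0.20729336 0.0645    ] px [[319.0, 29.2], [319.1, 61.8], [319.3, 109.2], [319.5, 152.7]]
[([298, 27, 43, 44, 1027], [319.0, 53.1], ((318.9999694824219, 48.499996185302734), (41.99999237060547, 42.99999237060547), -0.0)), ([298, 73, 43, 68, 2796], [319.4, 106.3], ((318.9999694824219, 106.49998474121094), (66.99998474121094, 41.99999237060547), 90.0)), ([300, 143, 40, 12, 417], [319.2, 148.4], ((319.5, 148.5), (11.0, 39.0), 90.0))]
40 (np.int64(312), np.int64(326), 15) 50 (np.int64(312), np.int64(326), 15) 60 (np.int64(299), np.int64(339), 41) 70 (np.int64(298), np.int64(339), 8) 80 (np.int64(298), np.int64(340), 43) 90 (np.int64(299), np.int64(340), 42) 100 (np.int64(299), np.int64(340), 42) 110 (np.int64(299), np.int64(340), 42) 120 (np.int64(299), np.int64(340), 42) 130 (np.int64(299), np.int64(340), 42) 140 (np.int64(310), np.int64(329), 20) 150 (np.int64(301), np.int64(338), 38) 160 None 170 None 180 None 190 None 200 None 210 None c9 ([222, 10, 40, 184, 2023], [245.6, 87.5]) [0.4762777 0.2258028 0.062    ]
now ([202, 10, 59, 189, 3269], [234.7, 96.2]) [0.48215263 0.21469143 0.062     ]
side ([291, 227, 22, 41, 501], [301.1, 244.8], ((300.5665283203125, 246.42059326171875), (16.49138069152832, 42.6181755065918), 13.392498016357422))
```

```bash
python3 -c "
from station import ctrl;print(ctrl.hand_in())"
```

```text
the job is handed in; nothing more can be done
None
```

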